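# Load and clamp a cheese block in a raclette melter

## Task

Get the raclette melter ready: raise its hood fully with the small ball-ended lever on the right side of its head, and set the big rectangular cheese block from the board flat on the bed, lengthwise between the rear jaw and the screw pad, and let go of it. Turn the front crank clockwise (as seen from the robot) until the pad holds the cheese snugly against the rear jaw, without crushing it, and then bring the lever fully down again so that the hood is back over the cheese. Leave the other food and utensils where they are.

Things in the scene. Friction and masses are not known exactly. Their poses are not given: they have to be found in the camera images.
- melter: Raclette melter, fixed: dark base 240 x 156 mm, bed, rear column with head, front screw clamp. Origin on the table top under the middle of the bed; x from front (robot side) to rear (column), y to its left, z up. Offsets named below are in this frame, mm. Screw bridge (block before the bed): x -88..-72, y +-22, top z 60. Column x 101..143, top z 184; head cheeks from x 54, y +-66.
- bed (a point): Middle of the bed's flat upper face (z 32), axes as the melter's. Bed 120 mm in x, 132 mm between the low side lips (top z 36). Rear jaw: upright plate, face at x 42, 44 wide, top z 66. A block seated against it has the middle of its underside at this point.
- hood: Steel heater hood, 110 mm wide (y). Origin on its hinge axis (along y, at x 85, z 100); down, it reaches 125 mm to the robot, 12 below to 28 above that axis, 14 mm over a seated cheese. Raised (0.785 rad) its front lower edge stands at x -12, z 180 and it still overhangs the bed, so load from the robot's side with the tool leaning about 40 degrees (fingers pointing down and away from the robot).
- lever (a joint): Small lift lever on the right cheek of the head, rad: 0 = fully down (hood down), 1.30 = fully up (the hood follows at 0.604 of this angle). Hinge axis along the melter's y at x 72, z 155. Stiff: stays where it is left; 3 to 6 N at the ball lift it, 1 to 3 N lower it.
- lever_knob (a point): Centre of the lever's black ball, 22 mm diameter, in the plane y = -98, 85 mm from the lever's hinge axis, on an 8 mm arm. Down: x -12, z 140, the arm pointing at the robot, 10 degrees downward; fully up: x 35, z 232. It swings up and back. 30 mm free on both y sides. Site axes turn with the lever.
- crank (a joint): Clamp crank, rad, 0 to 7; grows clockwise as seen from the robot (right-handed about the melter's +x); spindle, pad and crank move 2.8 mm to the rear per rad. On a seated block the pad touches at about 3.9 rad, then its spring adds about 28 N per rad. Friction about 3.5 N at the knob, plus about 1.2 N per 10 N of pad force; stays where it is left.
- crank_knob (a point): Middle of the crank's black handle, a free-spinning sleeve 16 mm thick, 40 mm long, parallel to the melter's x, pointing at the robot. It circles at radius 24 mm about the screw axis (y 0, z 52): at crank angle a, y = 24 cos(a - 0.7), z = 52 + 24 sin(a - 0.7), x = -134 + 2.8 a. The crank's arm begins 18 mm behind this point. Site axes turn with the crank.
- clamp_pad: The clamp's pad, 36 mm wide (y), 26 mm high, on the screw axis z 52, top z 65. Origin in the middle of its face towards the rear jaw; at crank angle a that face is at x = -53 + 2.8 a. Sprung: yields up to 5 mm.
- cheese: The biggest cheese on the board: rectangular block with brown rind, 84 (x) x 50 (y) x 42 (z) mm, 0.13 to 0.25 kg, on the front (robot-side) half of the wooden board, whose top is 22 mm above the table. Origin at the middle of its underside, x along its length. Either end may go to the rear jaw. Held far from its middle it swings in the fingers.
- cheese_wedge: Bystander: yellow cheese wedge, 59 x 85 x 31 mm, loose on the board. Origin under its middle.
- cheese_round: Bystander: small round waxed cheese, 68 mm across, 40 mm high, loose on the board. Origin under its middle.
- stick_a: Bystander: cheese baton, 20 x 63 x 16 mm, loose on the board.
- stick_b: Bystander: cheese baton, 18 x 67 x 16 mm, loose on the board.
- brie: Bystander: cut white cheese, 66 x 50 x 38 mm, loose on the board.
- slicer: Bystander: cheese slicer with a wooden handle, 216 mm long, lying on the cloth in front, left of the melter.
- mill: Bystander: wooden pepper mill, 53 mm across, 155 mm high, standing left of the melter.
- olives: Bystander: white porcelain bowl of olives with a spoon, about 150 mm across, 81 mm high, left of the melter.

How it is judged:
On the way, in this order (a step that is already met when the one before it is completed fails the run):
1. the lever is fully up and the hood raised (value of joint lever above 1.15 rad), for 0.1 s.
2. the cheese block lies flat on the bed, lengthwise between jaw and pad, and is released (x of cheese in the frame of bed between -0.013 and 0.006 m and y of cheese in the frame of bed between -0.012 and 0.012 m and z of cheese in the frame of bed between -0.004 and 0.004 m and angle between the x axis of cheese and the x axis of melter, either way round below 0.17 rad and angle between cheese's own z axis and vertical below 0.08 rad and contact force between the fingers and cheese below 0.1 N), for 0.2 s.
3. the clamp pad presses the cheese with more than 5 N while the lever is still up (contact force between clamp_pad and cheese above 5 N and value of joint lever above 0.9 rad), for 0.2 s.
At the end, for the whole second after the job is handed in: The lever is down to within 0.1 rad; the cheese lies flat on the bed, at rest, lengthwise within 10 degrees, within 12 mm of the bed's middle line and from 13 mm before to 6 mm past the bed's middle, held by the pad with more than 5 N and touched by no finger (all of step 2 and contact force between clamp_pad and cheese above 5 N and value of joint lever below 0.1 rad and linear speed of cheese below 0.01 m/s).
It fails at once if the cheese is crushed: the pad presses it with more than 60 N (contact force between clamp_pad and cheese above 60 N).
It fails at once if another food or utensil is moved by more than 30 mm (distance of any of cheese_wedge, cheese_round, stick_a, stick_b, brie, slicer, mill, olives from where it was at the start of the episode above 0.03 m).
It also fails if it takes over 72 s, if anything falls off the work surface, if the arm or the gripper's body presses on something with over 40 N, if the wrist force passes 120 N, or if a joint passes its speed limit or range.

## Robot

A 6-joint arm with a two-finger parallel gripper is mounted at the origin on a cart in front of the work surface, level with it; the furniture and walls round the work are solid. World frame = base frame: x ahead of the robot, y to its left, z up, the work surface at z = 0. Lengths are in m, angles in rad, forces in N, time in s.
With the tool pointing down it reaches from about 0.35 to 0.95 m from the base axis. Payload 17.4 kg.
Tool frame: the origin (TCP) lies on the centre line of the jaws, within the pads' length; the fingertips stand 8 mm ahead of it and the grasp point (between the pads) lies 11 mm behind it; z points along the fingers, y is the line along which they close (so a half turn about z gives the same grasp; the last joint's range is limited). The gripper opens to 93 mm and grips with 3 to 60 N. Pads are 15 mm wide; open, the fingers measure 128 mm over their backs; the gripper's body (75 mm by 188 mm) begins 65 mm behind the grasp point.
Start: joints at [-1.21, 0.116, 1.442, -0, 1.584, -0.038], TCP at [0.262, -0.622, 0.227] pointing down, gripper open.
Joint ranges: [-2.83, 2.83], [-0.83, 2.19], [0.07, 2.5], [-1.14, 4.28], [0.01, 3], [-2.97, 2.97]. Speed limits (rad/s): [1.89, 1.89, 2.22, 3.14, 3.14, 3.14].

## Interface

Orientations are given as a unit quaternion [x, y, z, w].
In Python, from workcell import ctrl, vision gives the robot as it stands (ctrl), with the cameras (vision).
- The arm moves only by the shell command python3 steer.py FILE [FORCE], which reads ROWS from the file FILE. ROWS is a JSON list of rows, 1 to 8 of them, each written [[rx, ry, rz], [dx, dy, dz], opening]: a rotation vector rx, ry, rz in parts of the range, where 1.0 means pi rad, then dx, dy, dz in normalised numbers (1 is 40 cm), then the opening from 0.0 (shut) to 1.0 (fully open); each row shifts and turns the commanded pose from where the row before left it, along the tool's axes as they then stand; what a row does not reach is not made up. A row lasts 1/8 s, in which the tool goes at most 0.0625 m and 0.188 rad, less where a joint would pass 70% of its speed; a pose out of reach is approached as far as the arm can. The fingers move at their own pace and stop on an object; FORCE is the grip in N (left out, the last holds). Time passes only in rows, so rows that do not move let the fingers close. It prints the time, the measured TCP pose, the force, the opening and the grip force at its end. Input that does not fit is refused with a message, and nothing moves.
- ctrl.state(): the state, without advancing time (a new reading comes with each control period).
- vision.grab_frame(name): name is "scene" or "top" or "wrist"; returns a dict with "pixels" (480x640x3 uint8, red, green, blue), "fx", "fy", "cx", "cy" (pixels), "pose" (4x4, takes a point from camera to world coordinates); the wrist camera has in their place "T_tool_cam" (4x4, takes a point from camera to tool coordinates, whose origin is the TCP and whose axes are the flange's). Camera axes: x right, y down, z forward; pixel columns grow to the right and rows downward; lengths in m; the calibration is good to about 2 mm. The wrist camera is an equidistant fisheye: a pixel r from the principal point sees the ray r / f radians off the axis. A picture is of the moment at which its call begins: read the wrist's pose just before it. There is no depth.
- ctrl.finish_job(): hands the job in; it is judged then, once.
The state is a dict: "time_s": time; "qpos": joint angles; "qvel": joint speeds; "joint_torque": joint torques, N m; "eef_pos": TCP position; "orientation": TCP orientation; "wrist_force": force on the tool from outside, world axes, zero at the start; "torque": the same for the moment, N m; "width": opening from 0.0 (shut) to 1.0 (fully open); "finger_force": force on a finger pad.
Only numpy, scipy, OpenCV 4.12 (cv2) and the standard library are available. Lean on these libraries where they do the work, as an engineer would, in place of code of your own. Each camera call takes 0.05 s, during which the arm holds its last target. There are 200 camera calls.

## Working session

There is one attempt and no reset: what is moved stays moved. The work goes in short steps, Python scripts to look and compute and a shell command to move; the robot and the scene stay as the last step left them, time stands still between calls to the robot, and variables do not carry over. Pictures are saved under pics/ and viewed, at most 10 in all, crops included, and the job is handed in when it is done.

```bash
ls; mkdir -p pics
python3 - <<'E'
from workcell import ctrl, vision
import cv2
for n in ("scene","top"):
    f=vision.grab_frame(n); cv2.imwrite(f"pics/{n}0.png",f["pixels"][:,:,::-1])
    print(n,f["fx"],f["fy"],f["cx"],f["cy"],f["pose"])
s=ctrl.state(); print(s)
E
```

```text
pics
steer.py
workcell.py
scene 573.8180650972786 573.8180650972786 318.39790111238574 239.86389739166864 [[-0.52723038 -0.60584877  0.59579812 -0.30848075]
 [-0.84971727  0.37834404 -0.3672007   0.47432599]
 [-0.00294857 -0.69985931 -0.71427463  1.13043498]
 [ 0.          0.          0.          1.        ]]
top 443.8895815840062 443.8895815840062 313.29390641730305 244.12618238312376 [[-0.02066067 -0.99475363  0.10019158  0.43760775]
 [-0.9996588   0.01895209 -0.01797508 -0.03658668]
 [ 0.01598194 -0.10052878 -0.99480578  1.14849213]
 [ 0.          0.          0.          1.        ]]
{'time_s': 0.1, 'qpos': array([-1.20979990e+00,  1.16447118e-01,  1.44220149e+00, -1.24325821e-05,
        1.58403327e+00, -3.78403122e-02]), 'qvel': array([-2.27609406e-03, -1.17417910e-03, -9.91944013e-04, -3.13541236e-04,
       -1.21291234e-04, -8.94816464e-05]), 'joint_torque': array([ 3.67616827e-03, -7.22890019e+01, -6.23864579e+01,  7.81475287e-02,
        2.27554474e-02, -6.58357635e-05]), 'eef_pos': array([ 0.26203159, -0.62186293,  0.225971  ]), 'orientation': array([ 9.80181834e-01,  1.98099154e-01, -9.37492212e-05, -5.36514847e-04]), 'wrist_force': array([ 0.09302922, -0.09910552,  0.09594709]), 'torque': array([-0.01961459, -0.01644737,  0.06088722]), 'finger_force': 0.0, 'width': 1.0010863660800047}
```

View pics/top0.png

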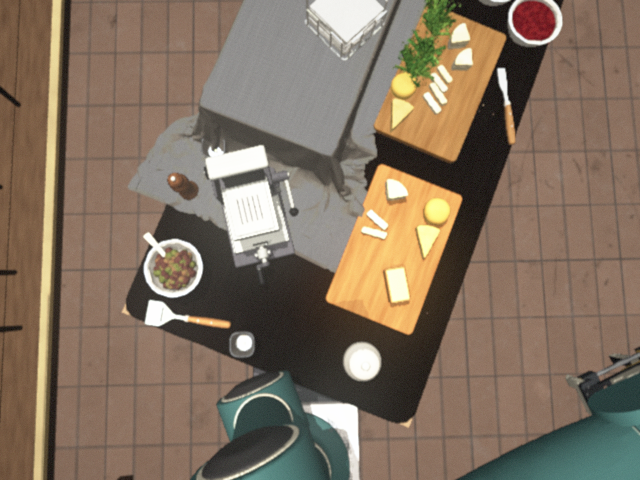

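View pics/scene0.png

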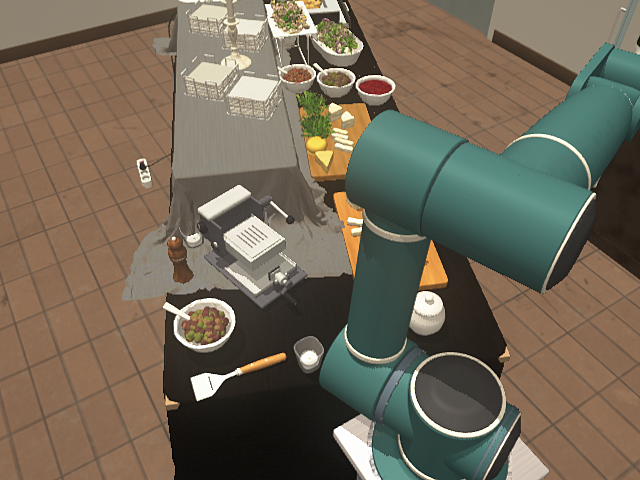

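The top view shows the melter at about (250,210), its lever ball at (294,211), the crank at (262,260–280) and the big cheese at (397,285). The scene view has the lever ball at (290,219) and the crank near (292,290). I'll zoom in on these.

Run:
```python
import cv2,numpy as np
t=cv2.imread("pics/top0.png"); s=cv2.imread("pics/scene0.png")
a=cv2.resize(t[140:290,200:300],None,fx=4,fy=4,interpolation=2)
b=cv2.resize(s[180:310,195:310],None,fx=3.45,fy=4,interpolation=2)
b=cv2.resize(b,(400,520)); b=cv2.copyMakeBorder(b,0,80,0,0,0)
cv2.imwrite("pics/z1.png",np.hstack([a,b]))
```

```text
(no output)
```

View pics/z1.png

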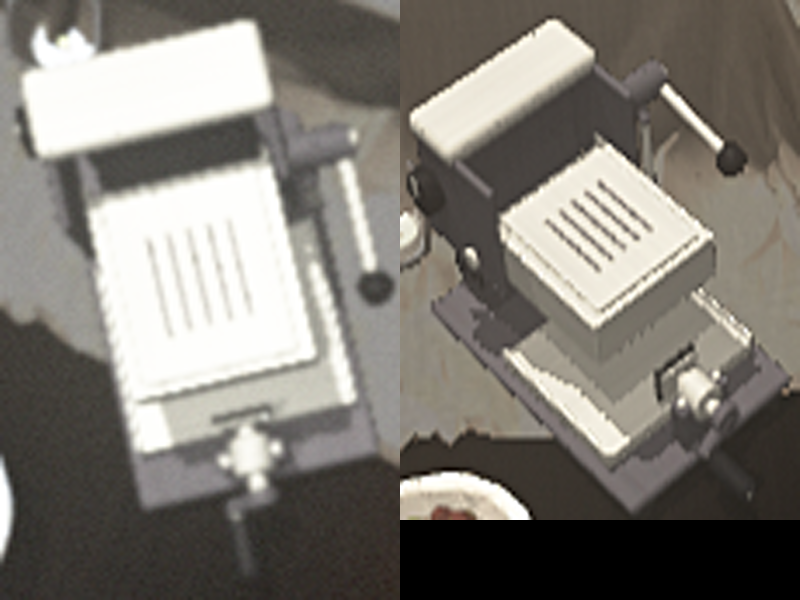

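The knob is at (293.75,211.75) in the top view and (290.5,219.5) in the scene view. The base front corners are at (235.75,267) and (294.5,252.5) in top, and (262,308) and (306.6,273) in scene. Next I'll triangulate these points.

```bash
cat > h.py <<'E'
import numpy as np,cv2
from scipy.spatial.transform import Rotation as R
C={"scene":(573.818,318.398,239.864,np.array([[-0.52723038,-0.60584877,0.59579812,-0.30848075],[-0.84971727,0.37834404,-0.3672007,0.47432599],[-0.00294857,-0.69985931,-0.71427463,1.13043498]])),
"top":(443.89,313.294,244.126,np.array([[-0.02066067,-0.99475363,0.10019158,0.43760775],[-0.9996588,0.01895209,-0.01797508,-0.03658668],[0.01598194,-0.10052878,-0.99480578,1.14849213]]))}
def ray(c,p):
    f,cx,cy,P=C[c]; d=P[:,:3]@np.array([(p[0]-cx)/f,(p[1]-cy)/f,1]); return P[:,3],d/np.linalg.norm(d)
def plane(c,p,z):
    o,d=ray(c,p); return o+d*(z-o[2])/d[2]
def tri(pt,ps):
    o1,d1=ray("top",pt);o2,d2=ray("scene",ps)
    k=np.linalg.lstsq(np.c_[d1,-d2],o2-o1,rcond=None)[0]
    a=o1+k[0]*d1;b=o2+k[1]*d2; return (a+b)/2,np.linalg.norm(a-b)
def proj(c,X):
    f,cx,cy,P=C[c]; q=P[:,:3].T@(np.asarray(X)-P[:,3]); return q[:2]/q[2]*f+[cx,cy]
E
python3 - <<'E'
from h import *
np.set_printoptions(precision=4,suppress=True)
k,e=tri((293.75,211.75),(290.5,219.5)); print("knob",k,e)
l,e=tri((235.75,267),(262,308)); print("FL",l,e)
r,e=tri((294.5,252.5),(306.6,273)); print("FR",r,e, np.linalg.norm(l-r))
y=(l-r)[:2]; y/=np.linalg.norm(y); x=np.array([y[1],-y[0]])
print("yaw base",np.arctan2(x[1],x[0]))
# slots/hood: left/right hood edge dir in top view at z .128
for p,q in [((92,200),(133,400)),((265,160),(318,357))]:
    P=plane("top",(200+p[0]/4,140+p[1]/4),.128);Q=plane("top",(200+q[0]/4,140+q[1]/4),.128)
    d=P-Q;print("hood",P,Q,np.arctan2(d[1],d[0]))
im=cv2.imread("pics/top0.png"); hsv=cv2.cvtColor(im,cv2.COLOR_BGR2HSV)
sub=im[255:315,375:420]; cv2.imwrite("pics/c.png",cv2.resize(np.hstack([sub]),None,fx=9,fy=9,interpolation=2))
E
```

```text
knob [ 0.6142 -0.012   0.1417] 0.001200059517498478
FL [0.4966 0.141  0.0162] 0.0010660409277865248
FR [ 0.531  -0.008   0.0216] 0.0015058457635631687 0.1530266130103689
yaw base 0.2267832212061456
hood [0.6712 0.1529 0.128 ] [0.5535 0.1294 0.128 ] 0.19719464677778178
hood [0.6933 0.052  0.128 ] [0.5765 0.0225 0.128 ] 0.24703292896005263
```

View pics/c.png

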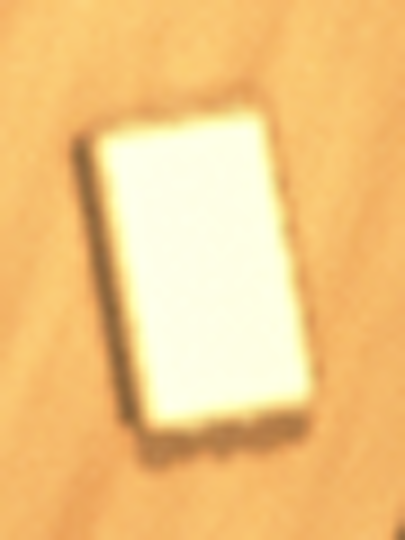

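The cheese's top face has corners at (92,128), (268,105), (316,395) and (143,430) in the 9x crop. Now I'll work out the melter frame and the cheese pose.

Run:
```python
from h import *
np.set_printoptions(precision=4,suppress=True)
c=np.array([plane("top",(375+u/9,255+v/9),.064) for u,v in [(92,128),(268,105),(316,395),(143,430)]])
print("cheese c",c.mean(0)); 
for i in range(4): print(np.linalg.norm(c[i]-c[(i+1)%4]))
d=(c[0]+c[1]-c[2]-c[3]); print("yaw",np.arctan2(d[1],d[0]), c)
k=np.array([.6142,-.012])
for yaw in (.215,.222,.23):
    M=np.array([[np.cos(yaw),-np.sin(yaw)],[np.sin(yaw),np.cos(yaw)]])
    o=k-M@[-.012,-.098]
    print(yaw,"o",o,"FL/FR local",M.T@([.4966,.141]-o),M.T@([.531,-.008]-o),"hood",[M.T@(np.array(q)-o) for q in [(.6712,.1529),(.5535,.1294),(.6933,.052),(.5765,.0225)]])
    W=lambda x,y,z:np.r_[o+M@[x,y],z]
    ck=W(-.134,.024*np.cos(.7),.052-.024*np.sin(.7))
    print("crank knob px",proj("top",ck),proj("scene",ck),ck, "tip",proj("top",W(-.154,.01836,.0365)))
    print("column top corners px",[proj("top",W(x,y,.184)) for x in(.101,.143) for y in (.066,-.066)])
```

```text
cheese c [ 0.4443 -0.2603  0.064 ]
0.04858184277756245
0.07924349432074153
0.04801255398926409
0.08244024777832774
yaw 0.12753326586415722 [[ 0.4817 -0.231   0.064 ]
 [ 0.487  -0.2793  0.064 ]
 [ 0.4084 -0.2891  0.064 ]
 [ 0.4    -0.2418  0.064 ]]
0.215 o [0.605  0.0863] FL/FR local [-0.0943  0.0766] [-0.0924 -0.0763] hood [array([0.0789, 0.0509]), array([-0.0411,  0.0531]), array([ 0.0789, -0.0523]), array([-0.0415, -0.0563])]
crank knob px [260.9288 276.7955] [290.134  298.8194] [0.4702 0.0756 0.0365] tip [262.7145 284.6234]
column top corners px [array([209.4597, 176.3594]), array([267.7697, 163.0022]), array([205.4571, 158.3119]), array([263.5551, 145.1016])]
0.222 o [0.6043 0.0862] FL/FR local [-0.093   0.0771] [-0.0923 -0.0758] hood [array([0.0799, 0.0503]), array([-0.0401,  0.0533]), array([ 0.0793, -0.053 ]), array([-0.0412, -0.056 ])]
crank knob px [261.3367 277.0324] [290.6207 298.8139] [0.4696 0.0746 0.0365] tip [263.1779 284.8475]
column top corners px [array([209.2203, 176.936 ]), array([267.4452, 163.1788]), array([205.0881, 158.9136]), array([263.1031, 145.3062])]
0.23 o [0.6035 0.0862] FL/FR local [-0.0916  0.0778] [-0.0921 -0.0751] hood [array([0.0811, 0.0496]), array([-0.0389,  0.0535]), array([ 0.0796, -0.0537]), array([-0.0408, -0.0558])]
crank knob px [261.8049 277.2995] [291.1771 298.8043] [0.4689 0.0735 0.0365] tip [263.7096 285.0998]
column top corners px [array([208.9517, 177.5971]), array([267.076 , 163.3833]), array([204.6715, 159.6046]), array([262.5883, 145.5439])]
```

```bash
cat >> h.py <<'E'
np.set_printoptions(precision=4,suppress=True)
O=np.array([.604,.0855,0]); YAW=.222
def W(x,y,z,o=O,yaw=YAW): # melter mm -> world m
    return o+R.from_euler('z',yaw).apply(np.array([x,y,z])/1000.)
def rot(lean,yaw=YAW):
    s,c=np.sin(lean),np.cos(lean)
    return R.from_euler('z',yaw)*R.from_matrix(np.array([[c,0,s],[0,-1,0],[s,0,-c]]))
def togo(g,lean,yaw=YAW):
    from workcell import ctrl, vision
    s=ctrl.state(); Rc=R.from_quat(s["orientation"]); Rt=rot(lean,yaw)
    t=np.asarray(g)+Rt.apply([0,0,.011]); d=t-s["eef_pos"]
    print("t",round(s["time_s"],2),"rotvec",(Rc.inv()*Rt).as_rotvec(),"| d now-axes",Rc.inv().apply(d),"| d after-rot",Rt.inv().apply(d),"| world",d,"w",s["width"].round(3),"F",s["wrist_force"])
def where():  # grasp point in melter mm
    from workcell import ctrl, vision
    s=ctrl.state(); Rc=R.from_quat(s["orientation"])
    g=s["eef_pos"]-Rc.apply([0,0,.011]); return R.from_euler('z',-YAW).apply(g-O)*1000
E
python3 - <<'E'
from h import *
ball=W(-12,-98,140)
# pregrasp: 90 mm back along the tool axis, lean .75
togo(ball-rot(.75).apply([0,0,.09]),.75)
E
sed -i 's/s\["width"\].round(3)/round(s["width"],3)/' h.py
python3 - <<'E'
from h import *
ball=W(-12,-98,140)
togo(ball-rot(.75).apply([0,0,.09]),.75)
E
```

```text
t 0.1 rotvec [-0.0673  0.7481  0.1681] | d now-axes [ 0.5078 -0.4341  0.0287] | d after-rot [ 0.2907 -0.5167  0.3093] | world [ 0.2993  0.5973 -0.0282] w 1.001 F [ 0.093  -0.0991  0.0959]
```

Units first: shifts go in shares of 40 cm and turns go in shares of pi rad. So 0.045 m / 0.4 = 0.1125, -0.039 m / 0.4 = -0.0975.

```bash
echo '[[[0, 0, 0], [0.1125, -0.0975, 0], 0.35], [[0, 0, 0], [0.1125, -0.0975, 0], 0.35], [[0, 0, 0], [0.1125, -0.0975, 0], 0.35], [[0, 0, 0], [0.1125, -0.0975, 0], 0.35], [[0, 0, 0], [0.1125, -0.0975, 0], 0.35], [[0, 0, 0], [0.1125, -0.0975, 0], 0.35], [[0, 0, 0], [0.1125, -0.0975, 0], 0.35], [[0, 0, 0], [0.1125, -0.0975, 0], 0.35]]' > next.json && python3 steer.py next.json 25
echo '[[[-0.0054, 0.0595, 0.0134], [0, 0, 0], 0.35], [[-0.0054, 0.0595, 0.0134], [0, 0, 0], 0.35], [[-0.0054, 0.0595, 0.0134], [0, 0, 0], 0.35], [[-0.0054, 0.0595, 0.0134], [0, 0, 0], 0.35], [[0, 0, 0], [0, 0, 0], 0.35]]' > next.json && python3 steer.py next.json
python3 - <<'E'
from h import *
togo(W(-12,-98,140)-rot(.75).apply([0,0,.09]),.75)
E
```

```text
time_s: 1.1
eef_pos: [0.4731, -0.1929, 0.2265]
orientation: [0.98, 0.198, 0.0, 0.0]
wrist_force: [0.9, 0.1, -0.0]
width: 0.351
finger_force: 0.0
time_s: 1.72
eef_pos: [0.4711, -0.1951, 0.225]
orientation: [0.928, 0.104, 0.355, -0.039]
wrist_force: [-1.0, -0.6, 0.2]
width: 0.352
finger_force: 0.0
t 1.73 rotvec [0.0007 0.0197 0.0023] | d now-axes [ 0.0757 -0.1464  0.1039] | d after-rot [ 0.0733 -0.1465  0.1055] | world [ 0.0902  0.1705 -0.0272] w 0.352 F [-1.0096 -0.6482  0.1546]
```

Scaled: -0.0366 m / 0.4 = -0.0915, 0.0262 m / 0.4 = 0.0655, 0.02 rad / 3.1416 = 0.0064.

```bash
echo '[[[0, 0.0064, 0], [0.045, -0.0915, 0.0655], 0.35], [[0, 0, 0], [0.045, -0.0915, 0.0655], 0.35], [[0, 0, 0], [0.045, -0.0915, 0.0655], 0.35], [[0, 0, 0], [0.045, -0.0915, 0.0655], 0.35], [[0, 0, 0], [0, 0, 0], 0.35]]' > next.json && python3 steer.py next.json
python3 - <<'E'
from h import *
togo(W(-12,-98,140),.75)
from workcell import ctrl, vision
f=vision.grab_frame("wrist"); cv2.imwrite("pics/w1.png",f["pixels"][:,:,::-1])
print(f["fx"],f["cx"],f["cy"],f["T_tool_cam"])
E
```

```text
time_s: 2.35
eef_pos: [0.5617, -0.0205, 0.198]
orientation: [0.924, 0.109, 0.363, -0.04]
wrist_force: [-0.2, 0.3, 0.2]
width: 0.353
finger_force: 0.0
t 2.35 rotvec [-0.0041  0.0021  0.0112] | d now-axes [-0.0009  0.0043  0.0893] | d after-rot [-0.0011  0.0039  0.0893] | world [ 0.0595  0.0094 -0.0661] w 0.353 F [-0.1828  0.3088  0.197 ]
371.64829954431775 319.13476414524666 239.9067261499598 [[ 0.0004 -0.968  -0.2511  0.0696]
 [ 1.      0.0003  0.0004 -0.001 ]
 [-0.0003 -0.2511  0.968  -0.1575]
 [ 0.      0.      0.      1.    ]]
```

View pics/w1.png

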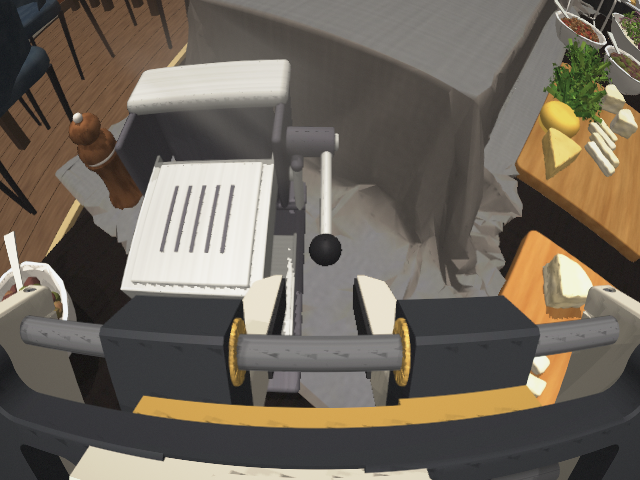

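The wrist view shows the ball at (325,250), centred between the fingertips (fingers at x≈265 and 375). I'll check it against the estimate by ray.

```bash
cat >> h.py <<'E'
TC=np.array([[.0004,-.968,-.2511,.0696],[1,.0003,.0004,-.001],[-.0003,-.2511,.968,-.1575]])
def wray(p):
    v=np.array(p)-[319.135,239.907]; r=np.hypot(*v); th=r/371.648
    d=np.r_[np.sin(th)*v/max(r,1e-9),np.cos(th)]; return TC[:,3],TC[:,:3]@d
E
python3 - <<'E'
from h import *
o,d=wray((325,250)); print(o+d*(.078-o[2])/d[2])
E
```

```text
[0.0016 0.003  0.078 ]
```

Scaled: 0.03 m / 0.4 = 0.075, 0.003 m / 0.4 = 0.0075, 0.01 rad / 3.1416 = 0.0032.

```bash
echo '[[[0, 0, 0.0032], [0, 0.0075, 0.075], 0.35], [[0, 0, 0], [0, 0, 0.075], 0.35], [[0, 0, 0], [0, 0, 0.075], 0.35], [[0, 0, 0], [0, 0, 0], 0.1], [[0, 0, 0], [0, 0, 0], 0.1], [[0, 0, 0], [0, 0, 0], 0.1]]' > next.json && python3 steer.py next.json 25
python3 - <<'E'
from h import *
print(where()); togo(W(-12,-98,140),.75)
E
```

```text
time_s: 3.15
eef_pos: [0.6204, -0.0122, 0.1325]
orientation: [0.925, 0.102, 0.363, -0.044]
wrist_force: [2.5, 26.6, -4.2]
width: 0.222
finger_force: 25.0
[-13.0224 -99.0037 140.5737]
t 3.15 rotvec [-0.0047  0.0014 -0.0053] | d now-axes [ 0.0004 -0.0009  0.0011] | d after-rot [ 0.0004 -0.001   0.0011] | world [ 0.0008  0.0012 -0.0006] w 0.222 F [ 2.4543 26.5974 -4.1926]
```

Scaled: -0.0015 m / 0.4 = -0.0038.

```bash
echo '[[[0, 0, 0], [0, -0.0038, 0], 0.1], [[0, 0, 0], [0, 0, 0], 0.1]]' > next.json && python3 steer.py next.json 25
python3 - <<'E'
from h import *
th=np.linspace(0,1.28,9); P=np.c_[72-85*np.cos(th-.1745),155+85*np.sin(th-.1745)]
D=np.diff(P,axis=0); s,c=np.sin(.75),np.cos(.75)
print(np.c_[D@[c,s],D@[s,-c]].round(1))
E
```

```text
time_s: 3.4
eef_pos: [0.6203, -0.0117, 0.1329]
orientation: [0.925, 0.101, 0.364, -0.043]
wrist_force: [2.2, 14.6, -4.1]
width: 0.221
finger_force: 25.0
[[  8.3 -10.8]
 [  9.9  -9.3]
 [ 11.2  -7.6]
 [ 12.3  -5.7]
 [ 13.1  -3.7]
 [ 13.5  -1.6]
 [ 13.6   0.6]
 [ 13.3   2.8]]
```

Scaled: 0.0123 m / 0.4 = 0.0308, 0.0112 m / 0.4 = 0.028.

```bash
echo '[[[0, 0, 0], [0.0208, -0.0038, -0.027], 0.1], [[0, 0, 0], [0.0248, 0, -0.0233], 0.1], [[0, 0, 0], [0.028, 0, -0.019], 0.1], [[0, 0, 0], [0.0308, 0, -0.0143], 0.1]]' > next.json && python3 steer.py next.json 25
echo '[[[0, 0, 0], [0.0328, 0, -0.0093], 0.1], [[0, 0, 0], [0.0338, 0, -0.004], 0.1], [[0, 0, 0], [0.034, 0, 0.0015], 0.1], [[0, 0, 0], [0.0333, 0, 0.007], 0.1], [[0, 0, 0], [0, 0, 0], 0.1]]' > next.json && python3 steer.py next.json 25
python3 - <<'E'
from h import *
print(where(),"expect up 35,-98,232"); togo(W(35,-98,232),.75)
from workcell import ctrl, vision
f=vision.grab_frame("wrist"); cv2.imwrite("pics/w2.png",f["pixels"][:,:,::-1])
E
```

```text
time_s: 3.9
eef_pos: [0.6273, -0.0097, 0.1857]
orientation: [0.925, 0.101, 0.363, -0.042]
wrist_force: [2.9, 6.1, -8.9]
width: 0.219
finger_force: 25.0
time_s: 4.53
eef_pos: [0.6655, -0.0014, 0.2258]
orientation: [0.925, 0.101, 0.365, -0.042]
wrist_force: [-2.9, 8.6, 4.4]
width: 0.183
finger_force: 23.7
[ 33.3148 -98.2658 233.8021] expect up 35,-98,232
t 4.53 rotvec [-0.0004 -0.0025 -0.0045] | d now-axes [-0.     -0.0003  0.0025] | d after-rot [-0.     -0.0003  0.0025] | world [ 0.0016  0.0006 -0.0018] w 0.183 F [-2.8691  8.6287  4.356 ]
```

View pics/w2.png

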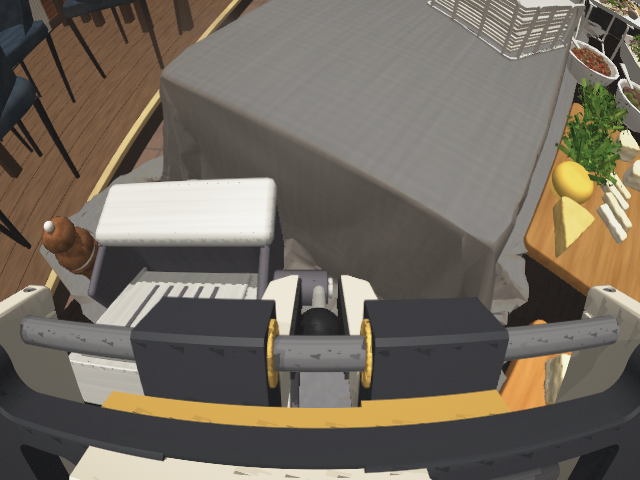

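The wrist view shows the ball at about (320,320), still between the fingers but apparently slipped toward the pads' edge. I'll estimate the lever angle from the ray to the ball, with the ball constrained to its arc.

```bash
cat >> h.py <<'E'
def lever(p):
    from workcell import ctrl, vision
    s=ctrl.state(); Rc=R.from_quat(s["orientation"]); o,d=wray(p)
    for th in np.arange(.8,1.36,.05):
        b=Rc.inv().apply(W(72-85*np.cos(th-.1745),-98,155+85*np.sin(th-.1745))-s["eef_pos"])
        print(th.round(2),(b*1000).round(1), "ray miss mm",(np.linalg.norm(np.cross(b-o,d))*1000).round(1))
E
python3 - <<'E'
from h import *
lever((320,320))
im=cv2.imread("pics/w2.png"); cv2.imwrite("pics/w2c.png",cv2.resize(im[240:360,240:400],None,fx=4,fy=4,interpolation=2))
E
```

```text
0.8 [-41.7  -0.1 -10.4] ray miss mm 32.7
0.85 [-37.5  -0.1 -11.2] ray miss mm 29.3
0.9 [-33.3  -0.1 -11.7] ray miss mm 25.8
0.95 [-29.   -0.1 -11.9] ray miss mm 22.1
1.0 [-24.8  -0.1 -12. ] ray miss mm 18.4
1.05 [-20.5  -0.2 -11.9] ray miss mm 14.5
1.1 [-16.3  -0.2 -11.5] ray miss mm 10.6
1.15 [-12.1  -0.2 -11. ] ray miss mm 6.6
1.2 [ -7.9  -0.2 -10.2] ray miss mm 2.5
1.25 [-3.8 -0.2 -9.2] ray miss mm 1.7
1.3 [ 0.3 -0.2 -8. ] ray miss mm 5.8
1.35 [ 4.3 -0.3 -6.7] ray miss mm 10.0
```

View pics/w2c.png

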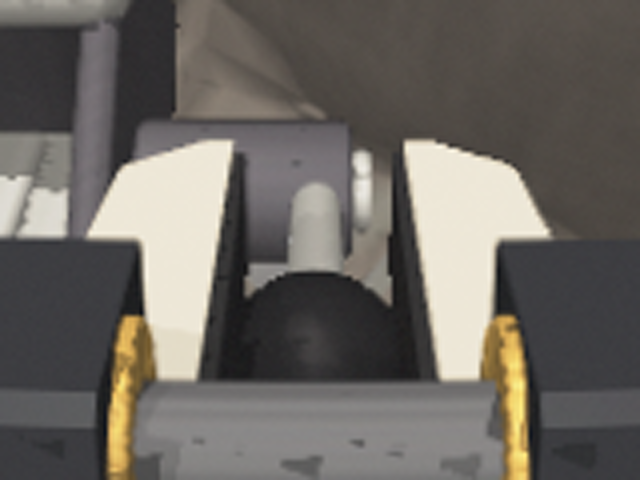

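The ball centre is at about (320,328), which puts the lever near 1.19 rad with the grip off-centre by about 9 mm. I'll regrip centred and lift the rest of the way.

Scaled: -0.009 m / 0.4 = -0.0225, 0.001 m / 0.4 = 0.0025.

```bash
echo '[[[0, 0, 0], [0, 0, 0], 0.32], [[0, 0, 0], [0, 0, 0], 0.32], [[0, 0, 0], [-0.0225, 0, 0.0025], 0.32], [[0, 0, 0], [0, 0, 0], 0.1], [[0, 0, 0], [0, 0, 0], 0.1]]' > next.json && python3 steer.py next.json 40
echo '[[[0, 0, 0], [0.015, 0, 0.0025], 0.1], [[0, 0, 0], [0.015, 0, 0.0025], 0.1], [[0, 0, 0], [0, 0, 0], 0.1]]' > next.json && python3 steer.py next.json 40
python3 - <<'E'
from h import *
print(where())
from workcell import ctrl, vision
lever((320,328))
f=vision.grab_frame("wrist"); im=f["pixels"][:,:,::-1]
g=im[290:345,300:340].mean(2)
print(g[:,20].astype(int))
E
```

```text
time_s: 5.2
eef_pos: [0.6589, -0.0024, 0.2156]
orientation: [0.925, 0.101, 0.364, -0.042]
wrist_force: [-4.6, 1.2, -1.4]
width: 0.216
finger_force: 40.0
time_s: 5.58
eef_pos: [0.6693, -0.0001, 0.2223]
orientation: [0.925, 0.101, 0.364, -0.042]
wrist_force: [1.4, 2.9, -5.4]
width: 0.216
finger_force: 40.0
[ 37.3234 -97.8334 230.3138]
0.8 [-42.5   0.4 -15.6] ray miss mm 32.0
0.85 [-38.3   0.3 -16.4] ray miss mm 28.6
0.9 [-34.1   0.3 -16.9] ray miss mm 25.1
0.95 [-29.8   0.3 -17.2] ray miss mm 21.5
1.0 [-25.6   0.3 -17.3] ray miss mm 17.8
1.05 [-21.3   0.3 -17.1] ray miss mm 14.0
1.1 [-17.1   0.2 -16.8] ray miss mm 10.2
1.15 [-12.9   0.2 -16.2] ray miss mm 6.2
1.2 [ -8.7   0.2 -15.5] ray miss mm 2.2
1.25 [ -4.5   0.2 -14.5] ray miss mm 2.1
1.3 [ -0.5   0.2 -13.3] ray miss mm 6.2
1.35 [  3.6   0.1 -12. ] ray miss mm 10.4
[ 39  39  42  42  43  42  45  45  46  48  49  50  52  56  58  62  66  69
  69  67  67  65  65  60  61  59  58  55  54  51  48  45  44  43  43  42
  39  38  37  34  33  31  29  31  32  66 109 110 111 117 127 134 132 127
 129]
```

Scaled: -0.05 m / 0.4 = -0.125, -0.04 m / 0.4 = -0.1.

```bash
echo '[[[0, 0, 0], [0, 0, 0], 0.35], [[0, 0, 0], [0, 0, 0], 0.35], [[0, 0, 0], [0, 0, -0.1], 0.35], [[0, 0, 0], [0, 0, -0.125], 0.35], [[0, 0, 0], [0, 0, -0.125], 0.35], [[0, 0, 0], [0, 0, 0], 0.5]]' > next.json && python3 steer.py next.json 25
python3 - <<'E'
from h import *
c=np.array([.4443,-.2603,.048])
togo(c-rot(.75,.1275).apply([0,0,.10]),.75,.1275)
E
```

```text
time_s: 6.38
eef_pos: [0.5754, -0.0221, 0.3303]
orientation: [0.924, 0.101, 0.368, -0.04]
wrist_force: [0.4, 0.2, 0.6]
width: 0.414
finger_force: 0.0
t 6.38 rotvec [-0.0618 -0.0076  0.0654] | d now-axes [-0.3234  0.1989 -0.007 ] | d after-rot [-0.3097  0.2196  0.0083] | world [-0.1912 -0.2459 -0.2172] w 0.414 F [0.3903 0.2272 0.6051]
```

Scaled: -0.0442 m / 0.4 = -0.1105, 0.0012 m / 0.4 = 0.003, 0.065 rad / 3.1416 = 0.0207.

```bash
echo '[[[-0.0197, -0.0025, 0.0207], [0, 0, 0], 1], [[0, 0, 0], [-0.1105, 0.0785, 0.003], 1], [[0, 0, 0], [-0.1105, 0.0785, 0.003], 1], [[0, 0, 0], [-0.1105, 0.0785, 0.003], 1], [[0, 0, 0], [-0.1105, 0.0785, 0.003], 1], [[0, 0, 0], [-0.1105, 0.0785, 0.003], 1], [[0, 0, 0], [-0.1105, 0.0785, 0.003], 1], [[0, 0, 0], [-0.1105, 0.0785, 0.003], 1]]' > next.json && python3 steer.py next.json 25
echo '[[[0, 0, 0], [0, 0, 0], 1]]' > next.json && python3 steer.py next.json
python3 - <<'E'
from h import *
togo(np.array([.4443,-.2603,.048]),.75,.1275)
from workcell import ctrl, vision
f=vision.grab_frame("wrist"); cv2.imwrite("pics/w3.png",f["pixels"][:,:,::-1])
E
```

```text
time_s: 7.38
eef_pos: [0.3828, -0.2686, 0.1081]
orientation: [0.93, 0.059, 0.362, -0.024]
wrist_force: [0.4, -0.6, -0.0]
width: 1.0
finger_force: 0.0
time_s: 7.5
eef_pos: [0.382, -0.2691, 0.1062]
orientation: [0.93, 0.057, 0.361, -0.025]
wrist_force: [0.7, 0.2, -0.2]
width: 0.999
finger_force: 0.0
t 7.5 rotvec [-0.0022  0.0094 -0.0069] | d now-axes [ 0.0073 -0.0006  0.0964] | d after-rot [ 0.0064 -0.0008  0.0965] | world [ 0.0698  0.0097 -0.0662] w 0.999 F [ 0.6597  0.176  -0.224 ]
```

View pics/w3.png

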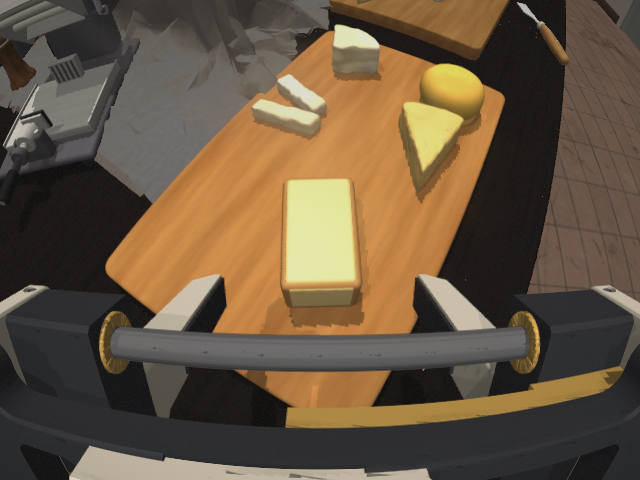

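The wrist view shows the cheese centred between the open fingers, with its top face at (283,180), (354,178), (360,287) and (283,292). I'll check its position from those corners.

Run:
```python
from h import *
from workcell import ctrl, vision
s=ctrl.state(); Rc=R.from_quat(s["orientation"])
c=[]
for p in [(283,180),(354,178),(360,287),(283,292)]:
    o,d=wray(p); o=s["eef_pos"]+Rc.apply(o); d=Rc.apply(d); c.append(o+d*(.064-o[2])/d[2])
c=np.array(c); print(c,c.mean(0)); d=c[0]+c[1]-c[2]-c[3]; print(np.arctan2(d[1],d[0]),np.linalg.norm(d)/2,np.linalg.norm(c[0]-c[1]))
```

```text
[[ 0.4812 -0.2294  0.064 ]
 [ 0.489  -0.2785  0.064 ]
 [ 0.4088 -0.2885  0.064 ]
 [ 0.4    -0.2435  0.064 ]] [ 0.4447 -0.26    0.064 ]
0.14854049199591318 0.08161879753042063 0.049703497601518064
```

Scaled: 0.033 m / 0.4 = 0.0825, 0.0065 m / 0.4 = 0.0163, 0.01 rad / 3.1416 = 0.0032.

```bash
echo '[[[0, 0.0032, -0.0019], [0.0163, -0.0025, 0], 1], [[0, 0, 0], [0, 0, 0.0825], 1], [[0, 0, 0], [0, 0, 0.0825], 1], [[0, 0, 0], [0, 0, 0.075], 1], [[0, 0, 0], [0, 0, 0], 0.4], [[0, 0, 0], [0, 0, 0], 0.4], [[0, 0, 0], [0, 0, 0], 0.4], [[0, 0, 0], [0, 0, 0], 0.4]]' > next.json && python3 steer.py next.json 30
python3 - <<'E'
from h import *
togo(np.array([.4446,-.260,.048]),.75,.13)
E
```

```text
time_s: 8.55
eef_pos: [0.4536, -0.2577, 0.0445]
orientation: [0.928, 0.062, 0.367, -0.023]
wrist_force: [0.2, -0.2, 0.7]
width: 0.619
finger_force: 0.0
t 8.55 rotvec [ 0.0003 -0.0036  0.0042] | d now-axes [-0.0044  0.0011  0.0022] | d after-rot [-0.0044  0.0011  0.0022] | world [-0.0015 -0.0013 -0.0046] w 0.619 F [ 0.2238 -0.2095  0.7379]
```

Scaled: -0.0044 m / 0.4 = -0.011, 0.002 m / 0.4 = 0.005.

```bash
echo '[[[0, 0, 0], [-0.011, 0, 0.005], 0.65], [[0, 0, 0], [0, 0, 0], 0.4], [[0, 0, 0], [0, 0, 0], 0.4], [[0, 0, 0], [0, 0, 0], 0.4]]' > next.json && python3 steer.py next.json 30
python3 - <<'E'
from h import *
togo(np.array([.4446,-.260,.048]),.75,.13)
E
```

```text
time_s: 9.05
eef_pos: [0.4517, -0.2574, 0.039]
orientation: [0.928, 0.062, 0.367, -0.024]
wrist_force: [-0.3, 0.4, -2.2]
width: 0.534
finger_force: 30.0
t 9.05 rotvec [-0.0012 -0.0025  0.0036] | d now-axes [ 0.0007  0.0016 -0.0006] | d after-rot [ 0.0007  0.0016 -0.0006] | world [ 0.0003 -0.0016  0.001 ] w 0.534 F [-0.3423  0.4224 -2.1692]
```

Scaled: -0.032 m / 0.4 = -0.08, 0.03 m / 0.4 = 0.075.

```bash
echo '[[[0, 0, 0], [0.0375, 0, -0.04], 0.4], [[0, 0, 0], [0.075, 0, -0.08], 0.4], [[0, 0, 0], [0.075, 0, -0.08], 0.4], [[0, 0, 0], [0.0375, 0, -0.04], 0.4], [[0, 0, 0], [0, 0, 0], 0.4]]' > next.json && python3 steer.py next.json 30
python3 - <<'E'
from h import *
print(where());togo(W(-110,0,106),.75)
E
```

```text
time_s: 9.68
eef_pos: [0.4521, -0.2575, 0.1715]
orientation: [0.928, 0.063, 0.367, -0.023]
wrist_force: [0.4, -0.2, -2.9]
width: 0.537
finger_force: 30.0
[-231.2428 -300.4726  179.5075]
t 9.68 rotvec [ 0.0629 -0.0035 -0.0622] | d now-axes [ 0.0191 -0.3109  0.1173] | d after-rot [ 0.0386 -0.3012  0.1365] | world [ 0.052   0.3205 -0.0735] w 0.537 F [ 0.4287 -0.2472 -2.9218]
```

Scaled: -0.043 m / 0.4 = -0.1075, 0.0195 m / 0.4 = 0.0488, 0.063 rad / 3.1416 = 0.0201.

```bash
echo '[[[0.0201, -0.001, -0.0197], [0, 0, 0], 0.4], [[0, 0, 0], [0.0138, -0.1075, 0.0488], 0.4], [[0, 0, 0], [0.0138, -0.1075, 0.0488], 0.4], [[0, 0, 0], [0.0138, -0.1075, 0.0488], 0.4], [[0, 0, 0], [0.0138, -0.1075, 0.0488], 0.4], [[0, 0, 0], [0.0138, -0.1075, 0.0488], 0.4], [[0, 0, 0], [0.0138, -0.1075, 0.0488], 0.4], [[0, 0, 0], [0.0138, -0.1075, 0.0488], 0.4]]' > next.json && python3 steer.py next.json 30
echo '[[[0, 0, 0], [0, 0, 0], 0.4]]' > next.json && python3 steer.py next.json
python3 - <<'E'
from h import *
print(where());togo(W(-6,0,103),.75)
E
```

```text
time_s: 10.68
eef_pos: [0.503, 0.0648, 0.0949]
orientation: [0.925, 0.103, 0.363, -0.042]
wrist_force: [0.6, -1.1, -2.5]
width: 0.535
finger_force: 30.0
time_s: 10.8
eef_pos: [0.5022, 0.0671, 0.0938]
orientation: [0.925, 0.106, 0.361, -0.043]
wrist_force: [-0.4, 0.3, -2.8]
width: 0.535
finger_force: 30.0
[-110.765     4.3915  101.8487]
t 10.8 rotvec [-0.0068  0.0052  0.0029] | d now-axes [0.0778 0.0052 0.0701] | d after-rot [0.0775 0.0045 0.0706] | world [0.1032 0.0187 0.0012] w 0.535 F [-0.4483  0.3434 -2.8077]
```

Scaled: 0.0195 m / 0.4 = 0.0488, 0.019 m / 0.4 = 0.0475, -0.007 rad / 3.1416 = -0.0022.

```bash
echo '[[[-0.0022, 0.0016, 0.001], [0.0475, 0.01, 0.0438], 0.4], [[0, 0, 0], [0.0488, 0, 0.044], 0.4], [[0, 0, 0], [0.0488, 0, 0.044], 0.4], [[0, 0, 0], [0.0488, 0, 0.044], 0.4], [[0, 0, 0], [0, 0, 0], 0.4]]' > next.json && python3 steer.py next.json 30
python3 - <<'E'
from h import *
print(where());togo(W(-6,0,59),.75)
from workcell import ctrl, vision
f=vision.grab_frame("wrist"); a=f["pixels"][:,:,::-1]
b=vision.grab_frame("scene")["pixels"][180:310,190:330,::-1]
cv2.imwrite("pics/m1.png",np.hstack([cv2.resize(a,(440,330)),cv2.resize(b,(356,330),interpolation=2)]))
E
```

```text
time_s: 11.42
eef_pos: [0.6071, 0.0807, 0.097]
orientation: [0.925, 0.1, 0.365, -0.039]
wrist_force: [0.4, 0.2, -1.9]
width: 0.534
finger_force: 30.0
[ -5.5498  -5.2615 104.9987]
t 11.43 rotvec [ 0.0061 -0.0011 -0.0051] | d now-axes [-0.0318 -0.0054  0.0333] | d after-rot [-0.0317 -0.0053  0.0334] | world [-0.0016  0.0051 -0.046 ] w 0.534 F [ 0.3952  0.2258 -1.9471]
```

View pics/m1.png

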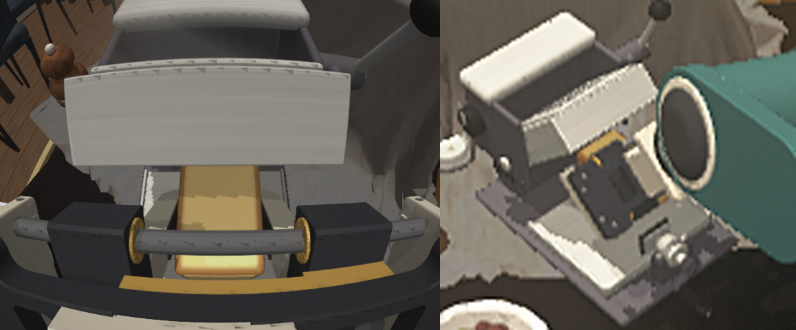

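The wrist view shows the cheese level under the raised hood, and the scene view shows the lever up. Now I'll lower it vertically with a small y correction.

Units first: shifts go in shares of 40 cm and turns go in shares of pi rad. So 0.011 m / 0.4 = 0.0275, -0.0105 m / 0.4 = -0.0263, 0.006 rad / 3.1416 = 0.0019.

```bash
echo '[[[0.0019, 0, -0.0016], [0, -0.0125, 0], 0.4], [[0, 0, 0], [-0.0263, 0, 0.0275], 0.4], [[0, 0, 0], [-0.0263, 0, 0.0275], 0.4], [[0, 0, 0], [-0.0188, 0, 0.02], 0.4], [[0, 0, 0], [0, 0, 0], 0.4]]' > next.json && python3 steer.py next.json 30
python3 - <<'E'
from h import *
print(where());togo(W(-6,0,57),.75)
E
```

```text
time_s: 12.15
eef_pos: [0.605, 0.0865, 0.0564]
orientation: [0.924, 0.103, 0.365, -0.041]
wrist_force: [-0.1, 0.6, -1.7]
width: 0.536
finger_force: 30.0
[-6.3031  0.7448 64.3918]
t 12.15 rotvec [-0.0004 -0.0026  0.0002] | d now-axes [-0.0049  0.0008  0.0056] | d after-rot [-0.0048  0.0007  0.0056] | world [ 0.0004 -0.0007 -0.0074] w 0.536 F [-0.0789  0.6039 -1.7452]
```

Scaled: 0.0028 m / 0.4 = 0.007, -0.0025 m / 0.4 = -0.0063.

```bash
echo '[[[0, 0, 0], [-0.0063, 0.0013, 0.007], 0.4], [[0, 0, 0], [-0.0038, 0, 0.0038], 0.4], [[0, 0, 0], [0, 0, 0], 0.4]]' > next.json && python3 steer.py next.json 30
echo '[[[0, 0, 0], [-0.0025, 0, 0.0025], 0.4], [[0, 0, 0], [0, 0, 0], 0.4]]' > next.json && python3 steer.py next.json 30
python3 - <<'E'
from h import *
print(where())
E
```

```text
time_s: 12.52
eef_pos: [0.6058, 0.086, 0.0522]
orientation: [0.924, 0.103, 0.366, -0.041]
wrist_force: [0.8, -0.3, -2.1]
width: 0.54
finger_force: 30.0
time_s: 12.78
eef_pos: [0.6057, 0.086, 0.0508]
orientation: [0.924, 0.103, 0.366, -0.041]
wrist_force: [-0.9, -0.2, -1.8]
width: 0.537
finger_force: 30.0
[-5.7501  0.1503 58.7748]
```

Scaled: -0.001 m / 0.4 = -0.0025.

```bash
echo '[[[0, 0, 0], [-0.0025, 0, 0.0025], 0.4], [[0, 0, 0], [0, 0, 0], 0.4]]' > next.json && python3 steer.py next.json 30
echo '[[[0, 0, 0], [-0.0018, 0, 0.0018], 0.4], [[0, 0, 0], [0, 0, 0], 0.4]]' > next.json && python3 steer.py next.json 30
python3 - <<'E'
from h import *
print(where())
E
```

```text
time_s: 13.02
eef_pos: [0.6056, 0.086, 0.0492]
orientation: [0.924, 0.103, 0.366, -0.041]
wrist_force: [0.0, -0.2, -2.1]
width: 0.543
finger_force: 30.0
time_s: 13.28
eef_pos: [0.6061, 0.086, 0.0491]
orientation: [0.924, 0.103, 0.367, -0.041]
wrist_force: [-1.5, 0.9, 3.9]
width: 0.537
finger_force: 30.0
[-5.4162  0.0682 57.0737]
```

Scaled: -0.05 m / 0.4 = -0.125, -0.03 m / 0.4 = -0.075.

```bash
echo '[[[0, 0, 0], [0, 0, 0], 0.72], [[0, 0, 0], [0, 0, 0], 0.72], [[0, 0, 0], [0, 0, -0.075], 0.72], [[0, 0, 0], [0, 0, -0.125], 0.72], [[0, 0, 0], [0, 0, -0.125], 0.72], [[0, 0, 0], [0, 0, -0.125], 0.72], [[0, 0, 0], [0, 0, 0], 0.5]]' > next.json && python3 steer.py next.json 30
python3 - <<'E'
from h import *
from workcell import ctrl, vision
ck=W(-134,24*np.cos(.7),52-24*np.sin(.7))
togo(ck+[0,0,.12],0.2)
f=vision.grab_frame("wrist"); cv2.imwrite("pics/w5.png",f["pixels"][:,:,::-1])
E
```

```text
time_s: 14.15
eef_pos: [0.4853, 0.0584, 0.1826]
orientation: [0.923, 0.103, 0.369, -0.04]
wrist_force: [0.3, -0.6, -0.8]
width: 0.656
finger_force: 0.0
t 14.15 rotvec [ 0.0016 -0.5597  0.0005] | d now-axes [-0.0326 -0.0187  0.0197] | d after-rot [-0.0172 -0.0187  0.0341] | world [-0.0139  0.016  -0.0368] w 0.656 F [ 0.2974 -0.5688 -0.7719]
```

View pics/w5.png

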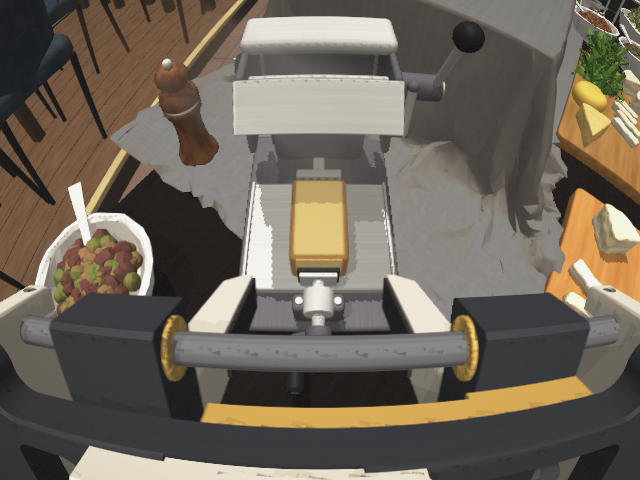

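The cheese lies straight between pad and jaw, at about (320,225), clear of the fingers, and the crank handle's tip shows at (296,392). I've used all 10 views, so from here I'll work by numbers only.

Run:
```python
from h import *
from workcell import ctrl, vision
s=ctrl.state(); Rc=R.from_quat(s["orientation"])
inv=lambda X: R.from_euler('z',-YAW).apply(X-O)*1000
def hit(p,z):
    o,d=wray(p); o=s["eef_pos"]+Rc.apply(o); d=Rc.apply(d); return inv(o+d*(z-o[2])/d[2])
print("tip (exp -154,18.4,36)",hit((296,392),.0365))
for p in [(293,180),(346,180),(348,262),(291,262)]: print("cheese top",hit(p,.074))
im=cv2.imread("pics/w5.png").mean(2); print(im[380:398:4,280:312].astype(int))
```

```text
tip (exp -154,18.4,36) [-150.1179   19.1627   36.5   ]
cheese top [32.0172 24.5401 74.    ]
cheese top [ 32.0841 -24.0964  74.    ]
cheese top [-50.9745 -22.6099  74.    ]
cheese top [-51.0063  23.1469  74.    ]
[[35 33 33 33 30 30 33 37 37 41 45 48 54 57 60 60 55 47 43 40 38 35 31 30
  24 24 23 21 21 23 29 30]
 [31 31 31 30 33 33 37 37 40 42 44 50 55 57 64 59 55 51 45 41 38 35 32 32
  26 23 22 23 20 27 29 30]
 [31 32 34 32 30 27 33 33 35 37 39 39 41 41 41 40 41 37 38 36 36 32 31 31
  25 22 22 19 22 22 28 30]
 [31 31 30 31 32 32 31 29 27 33 37 56 59 59 55 53 55 54 47 32 25 26 21 20
  23 22 23 20 26 27 31 29]
 [33 32 32 31 34 30 29 30 31 28 30 31 32 27 25 27 27 22 19 22 19 24 24 24
  24 26 20 23 26 32 29 32]]
```

Scaled: 0.034 m / 0.4 = 0.085, -0.0187 m / 0.4 = -0.0468, -0.187 rad / 3.1416 = -0.0595.

```bash
echo '[[[0, -0.0595, 0], [0, 0, 0], 0.45], [[0, -0.0595, 0], [0, 0, 0], 0.45], [[0, -0.0592, 0], [0, 0, 0], 0.45], [[0, 0, 0], [-0.045, -0.0468, 0.085], 0.45], [[0, 0, 0], [0, 0, 0], 0.45]]' > next.json && python3 steer.py next.json 30
python3 - <<'E'
from h import *
togo(W(-136,24*np.cos(.7),52-24*np.sin(.7)),0.2)
E
```

```text
time_s: 14.82
eef_pos: [0.4694, 0.0754, 0.1382]
orientation: [0.989, 0.111, 0.093, -0.011]
wrist_force: [0.4, 0.2, 0.2]
width: 0.451
finger_force: 0.0
t 14.82 rotvec [-0.0011  0.0117  0.0022] | d now-axes [-0.0213  0.0015  0.1104] | d after-rot [-0.0226  0.0015  0.1102] | world [ 0.0001 -0.0015 -0.1125] w 0.451 F [0.4122 0.1576 0.1929]
```

Scaled: 0.04 m / 0.4 = 0.1, 0.03 m / 0.4 = 0.075, 0.01 rad / 3.1416 = 0.0032.

```bash
echo '[[[0, 0.0032, 0], [-0.0555, 0.0038, 0], 0.45], [[0, 0, 0], [0, 0, 0.1], 0.45], [[0, 0, 0], [0, 0, 0.1], 0.45], [[0, 0, 0], [0, 0, 0.075], 0.45], [[0, 0, 0], [0, 0, 0], 0.45], [[0, 0, 0], [0, 0, 0], 0.1], [[0, 0, 0], [0, 0, 0], 0.1], [[0, 0, 0], [0, 0, 0], 0.1]]' > next.json && python3 steer.py next.json 15
python3 - <<'E'
from h import *
print(where());togo(W(-136,24*np.cos(.7),52-24*np.sin(.7)),0.2)
E
```

```text
time_s: 15.82
eef_pos: [0.4716, 0.0735, 0.0316]
orientation: [0.989, 0.11, 0.102, -0.012]
wrist_force: [-3.5, 5.4, -1.1]
width: 0.178
finger_force: 3.3
[-134.0497   17.4337   42.3936]
t 15.82 rotvec [-0.0003 -0.0061  0.0004] | d now-axes [-0.0032 -0.0009  0.0053] | d after-rot [-0.0031 -0.0009  0.0054] | world [-0.0022  0.0005 -0.0059] w 0.178 F [-3.5111  5.4324 -1.1396]
```

Scaled: 0.005 m / 0.4 = 0.0125, -0.002 m / 0.4 = -0.005.

```bash
echo '[[[0, 0, 0], [-0.005, 0, 0], 0.3], [[0, 0, 0], [0, 0, 0.0125], 0.3], [[0, 0, 0], [0, 0, 0], 0.1], [[0, 0, 0], [0, 0, 0], 0.1], [[0, 0, 0], [0, 0, 0], 0.1]]' > next.json && python3 steer.py next.json 40
python3 - <<'E'
from h import *
print(where())
from workcell import ctrl, vision
print(ctrl.state()["wrist_force"])
a=np.arange(0,4.71,.2); s,c=np.sin(.2),np.cos(.2)
P=np.c_[2.8*a,24*np.cos(a-.7),24*np.sin(a-.7)]; D=np.diff(P,axis=0)
T=np.c_[D[:,0]*c+D[:,2]*s,-D[:,1],D[:,0]*s-D[:,2]*c]
for i,r in enumerate(T): print((a[i+1]).round(2),r.round(1).tolist(),P[i+1]+[-136,0,52])
E
```

```text
time_s: 16.45
eef_pos: [0.4701, 0.0734, 0.0251]
orientation: [0.989, 0.11, 0.101, -0.012]
wrist_force: [-2.3, 4.9, -0.1]
width: 0.168
finger_force: 40.0
[-135.4813   17.7089   35.8809]
[-2.3101  4.9219 -0.08  ]
0.2 [1.3, -2.7, -3.8] [-135.44     21.062    40.4938]
0.4 [1.4, -1.9, -4.2] [-134.88     22.9281   44.9075]
0.6 [1.5, -1.0, -4.5] [-134.32     23.8801   49.604 ]
0.8 [1.5, 0.0, -4.6] [-133.76     23.8801   54.396 ]
1.0 [1.5, 1.0, -4.5] [-133.2      22.9281   59.0925]
1.2 [1.4, 1.9, -4.2] [-132.64     21.062    63.5062]
1.4 [1.3, 2.7, -3.8] [-132.08     18.3562   67.4612]
1.6 [1.2, 3.4, -3.2] [-131.52     14.9186   70.7998]
1.8 [1.1, 4.0, -2.4] [-130.96     10.8863   73.389 ]
2.0 [0.9, 4.5, -1.6] [-130.4       6.42     75.1254]
2.2 [0.7, 4.7, -0.7] [-129.84      1.6977   75.9399]
2.4 [0.5, 4.8, 0.2] [-129.28     -3.0923   75.8   ]
2.6 [0.3, 4.7, 1.2] [-128.72     -7.7589   74.7112]
2.8 [0.2, 4.4, 2.1] [-128.16    -12.1163   72.717 ]
3.0 [-0.0, 3.9, 2.9] [-127.6     -15.9906   69.8969]
3.2 [-0.2, 3.2, 3.6] [-127.04    -19.2274   66.3633]
3.4 [-0.3, 2.5, 4.1] [-126.48    -21.6977   62.2571]
3.6 [-0.3, 1.6, 4.5] [-125.92   -23.303   57.742]
3.8 [-0.4, 0.7, 4.8] [-125.36    -23.9792   52.9979]
4.0 [-0.4, -0.3, 4.8] [-124.8     -23.6995   48.2141]
4.2 [-0.4, -1.2, 4.7] [-124.24    -22.475    43.5812]
4.4 [-0.3, -2.1, 4.3] [-123.68    -20.3544   39.2839]
4.6 [-0.2, -2.9, 3.8] [-123.12    -17.4224   35.4936]
```

Scaled: -0.0046 m / 0.4 = -0.0115, -0.0045 m / 0.4 = -0.0113.

```bash
echo '[[[0, 0, 0], [0.0033, -0.0068, -0.0095], 0.1], [[0, 0, 0], [0.0035, -0.0048, -0.0105], 0.1], [[0, 0, 0], [0.0038, -0.0025, -0.0113], 0.1], [[0, 0, 0], [0.0038, 0, -0.0115], 0.1], [[0, 0, 0], [0.0038, 0.0025, -0.0113], 0.1], [[0, 0, 0], [0.0035, 0.0048, -0.0105], 0.1], [[0, 0, 0], [0.0033, 0.0068, -0.0095], 0.1], [[0, 0, 0], [0.003, 0.0085, -0.008], 0.1]]' > next.json && python3 steer.py next.json 40
cat >> h.py <<'E'
def crank():
    from workcell import ctrl, vision
    w=where(); a=np.arctan2(w[2]-52,w[1])+.7; a+=2*np.pi*(a<-.5)
    print("grasp",w,"r",np.hypot(w[1],w[2]-52),"a",a,ctrl.state()["wrist_force"])
E
python3 -c "
from h import *
crank()"
```

```text
time_s: 17.45
eef_pos: [0.4754, 0.0714, 0.0606]
orientation: [0.989, 0.111, 0.102, -0.012]
wrist_force: [-3.1, 5.7, 1.8]
width: 0.166
finger_force: 40.0
grasp [-130.8271   14.5134   71.3366] r 24.177321558393256 a 1.6269321995020567 [-3.0813  5.669   1.8191]
```

Tracking well, so I'll continue to a = 3.2.

Scaled: 0.0048 m / 0.4 = 0.012, 0.0047 m / 0.4 = 0.0118.

```bash
echo '[[[0, 0, 0], [0.0028, 0.01, -0.006], 0.1], [[0, 0, 0], [0.0023, 0.0113, -0.004], 0.1], [[0, 0, 0], [0.0018, 0.0118, -0.0018], 0.1], [[0, 0, 0], [0.0013, 0.012, 0.0005], 0.1], [[0, 0, 0], [0.0008, 0.0118, 0.003], 0.1], [[0, 0, 0], [0.0005, 0.011, 0.0053], 0.1], [[0, 0, 0], [0, 0.0098, 0.0073], 0.1], [[0, 0, 0], [-0.0005, 0.008, 0.009], 0.1]]' > next.json && python3 steer.py next.json 40
python3 -c "
from h import *
crank()"
```

```text
time_s: 18.45
eef_pos: [0.4874, 0.0386, 0.055]
orientation: [0.989, 0.11, 0.102, -0.012]
wrist_force: [2.9, 12.5, -3.2]
width: 0.166
finger_force: 40.0
grasp [-126.2934  -20.1128   65.7945] r 24.388787473387932 a 3.240421983825602 [ 2.9437 12.5013 -3.1593]
```

Scaled: 0.0048 m / 0.4 = 0.012, 0.0047 m / 0.4 = 0.0118.

```bash
echo '[[[0, 0, 0], [-0.0008, 0.005, 0.0103], 0.1], [[0, 0, 0], [-0.0008, 0.0033, 0.0113], 0.1], [[0, 0, 0], [-0.001, 0.0013, 0.012], 0.1], [[0, 0, 0], [-0.001, -0.001, 0.012], 0.1], [[0, 0, 0], [-0.001, -0.003, 0.0118], 0.1], [[0, 0, 0], [0, 0, 0], 0.1]]' > next.json && python3 steer.py next.json 40
python3 -c "
from h import *
crank()"
```

```text
time_s: 19.2
eef_pos: [0.4907, 0.037, 0.0325]
orientation: [0.989, 0.11, 0.102, -0.012]
wrist_force: [-1.7, 8.1, 1.9]
width: 0.169
finger_force: 40.0
grasp [-123.4637  -22.3215   43.2598] r 23.971716553365034 a 4.214802677154605 [-1.6625  8.1432  1.9413]
```

Scaled: 0.0043 m / 0.4 = 0.0108, 0.0038 m / 0.4 = 0.0095.

```bash
echo '[[[0, 0, 0], [-0.0008, -0.0053, 0.0108], 0.1], [[0, 0, 0], [-0.0005, -0.0073, 0.0095], 0.1], [[0, 0, 0], [-0.0003, -0.0063, 0.006], 0.1], [[0, 0, 0], [0, 0, 0], 0.1], [[0, 0, 0], [0, 0, 0], 0.1]]' > next.json && python3 steer.py next.json 40
python3 -c "
from h import *
crank()"
```

```text
time_s: 19.82
eef_pos: [0.4906, 0.0443, 0.0225]
orientation: [0.989, 0.11, 0.102, -0.011]
wrist_force: [-5.6, 3.5, 7.9]
width: 0.164
finger_force: 40.0
grasp [-121.936   -15.2042   33.299 ] r 24.101715742313658 a 4.729761664269341 [-5.6495  3.4798  7.9278]
```

Scaled: -0.06 m / 0.4 = -0.15, -0.04 m / 0.4 = -0.1, 0.187 rad / 3.1416 = 0.0595.

```bash
echo '[[[0, 0, 0], [0, 0, 0], 0.35], [[0, 0, 0], [0, 0, 0], 0.35], [[0, 0, 0], [0, 0, -0.075], 0.35], [[0, 0, 0], [0, 0, -0.15], 0.35], [[0, 0, 0], [0, 0, -0.15], 0.35], [[0, 0.0595, 0], [0, 0, -0.1], 0.35], [[0, 0.0595, 0], [0, 0, 0], 0.35], [[0, 0.056, 0], [0, 0, 0], 0.35]]' > next.json && python3 steer.py next.json 30
python3 - <<'E'
from h import *
togo(W(36.5,-98,231)-rot(.75).apply([0,0,.09]),.75)
E
```

```text
time_s: 20.82
eef_pos: [0.4798, 0.0348, 0.2056]
orientation: [0.927, 0.104, 0.359, -0.042]
wrist_force: [1.3, 1.6, 2.0]
width: 0.351
finger_force: 0.0
t 20.82 rotvec [-0.005   0.0106  0.0002] | d now-axes [0.141  0.076  0.0156] | d after-rot [0.1408 0.0759 0.0174] | world [ 0.1288 -0.0487  0.0832] w 0.351 F [1.2807 1.6194 1.9565]
```

Scaled: 0.037 m / 0.4 = 0.0925, 0.03 m / 0.4 = 0.075, 0.01 rad / 3.1416 = 0.0032.

```bash
echo '[[[-0.0016, 0.0032, 0], [0.075, 0.0625, 0], 0.35], [[0, 0, 0], [0.0925, 0.0625, 0.0125], 0.35], [[0, 0, 0], [0.0925, 0.065, 0.015], 0.35], [[0, 0, 0], [0.0925, 0, 0.015], 0.35], [[0, 0, 0], [0, 0, 0], 0.35]]' > next.json && python3 steer.py next.json 30
python3 - <<'E'
from h import *
togo(W(36.5,-98,231),.75)
from workcell import ctrl, vision
f=vision.grab_frame("wrist"); g=f["pixels"].max(2); cv2.imwrite("pics/w6.png",f["pixels"][:,:,::-1])
m=((g<45)*255).astype(np.uint8)[150:290,250:390]
n,l,st,ce=cv2.connectedComponentsWithStats(m)
for i in range(1,n):
    if st[i,4]>60: print(st[i]+[250,150,0,0,0],ce[i]+[250,150])
E
```

```text
time_s: 21.45
eef_pos: [0.6101, -0.0137, 0.2893]
orientation: [0.926, 0.104, 0.362, -0.04]
wrist_force: [0.7, 0.4, -0.3]
width: 0.347
finger_force: 0.0
t 21.45 rotvec [-0.0004  0.0049  0.0006] | d now-axes [-0.0009 -0.0001  0.0894] | d after-rot [-0.0014 -0.0001  0.0894] | world [ 0.0584  0.0133 -0.0663] w 0.347 F [ 0.734   0.4401 -0.3082]
[303 240  33  31 538] [318.9628 257.5446]
```

```bash
python3 - <<'E'
from h import *
o,d=wray((319.5,255.5)); print(o+d*(.0784-o[2])/d[2])
E
echo '[[[0, 0, 0], [-0.0013, 0, 0.075], 0.35], [[0, 0, 0], [0, 0, 0.075], 0.35], [[0, 0, 0], [0, 0, 0.0775], 0.35], [[0, 0, 0], [0, 0, 0], 0.1], [[0, 0, 0], [0, 0, 0], 0.1], [[0, 0, 0], [0, 0, 0], 0.1]]' > next.json && python3 steer.py next.json 40
python3 - <<'E'
from h import *
print(where())
th=np.linspace(1.29,-.02,11); P=np.c_[72-85*np.cos(th-.1745),155+85*np.sin(th-.1745)]
D=np.diff(P,axis=0); s,c=np.sin(.75),np.cos(.75)
print(np.c_[D@[c,s],D@[s,-c]].round(1).tolist())
E
```

```text
[-0.0023 -0.0007  0.0784]
time_s: 22.25
eef_pos: [0.6673, -0.0003, 0.2208]
orientation: [0.926, 0.104, 0.361, -0.04]
wrist_force: [9.2, -0.7, -13.5]
width: 0.217
finger_force: 40.0
[ 35.4343 -97.623  228.88  ]
[[-10.8, -2.5], [-11.1, -1.1], [-11.1, 0.4], [-11.0, 1.8], [-10.6, 3.2], [-10.1, 4.6], [-9.4, 5.9], [-8.6, 7.1], [-7.6, 8.1], [-6.5, 9.0]]
```

Scaled: -0.0111 m / 0.4 = -0.0278, -0.011 m / 0.4 = -0.0275.

```bash
echo '[[[0, 0, 0], [-0.027, 0, -0.0063], 0.1], [[0, 0, 0], [-0.0278, 0, -0.0028], 0.1], [[0, 0, 0], [-0.0278, 0, 0.001], 0.1], [[0, 0, 0], [-0.0275, 0, 0.0045], 0.1], [[0, 0, 0], [-0.0265, 0, 0.008], 0.1]]' > next.json && python3 steer.py next.json 40
python3 -c "
from h import *
print(where(),'expect x,z',72-85*np.cos(.635-.1745),155+85*np.sin(.635-.1745))"
echo '[[[0, 0, 0], [-0.0253, 0, 0.0115], 0.1], [[0, 0, 0], [-0.0235, 0, 0.0148], 0.1], [[0, 0, 0], [-0.0215, 0, 0.0178], 0.1], [[0, 0, 0], [-0.019, 0, 0.0203], 0.1], [[0, 0, 0], [-0.0163, 0, 0.0225], 0.1], [[0, 0, 0], [0, 0, 0], 0.1]]' > next.json && python3 steer.py next.json 40
python3 -c "
from h import *
print(where(),'expect -12,-98,140')"
```

```text
time_s: 22.88
eef_pos: [0.6303, -0.0088, 0.1852]
orientation: [0.925, 0.104, 0.363, -0.04]
wrist_force: [-1.0, 1.7, 4.7]
width: 0.217
finger_force: 40.0
[ -2.6389 -97.7711 193.2784] expect x,z -4.145584975352179 192.77366660467874
time_s: 23.62
eef_pos: [0.62, -0.0106, 0.1248]
orientation: [0.927, 0.104, 0.358, -0.041]
wrist_force: [-27.8, -10.8, -5.4]
width: 0.107
finger_force: 19.5
[-12.9347 -97.2965 132.9569] expect -12,-98,140
```

Scaled: -0.05 m / 0.4 = -0.125, -0.04 m / 0.4 = -0.1.

```bash
echo '[[[0, 0, 0], [0, 0, 0], 0.35], [[0, 0, 0], [0, 0, 0], 0.35], [[0, 0, 0], [0.01, 0, -0.1], 0.35], [[0, 0, 0], [0, 0, -0.125], 0.35], [[0, 0, 0], [0, 0, 0], 0.35]]' > next.json && python3 steer.py next.json 30
python3 - <<'E'
from h import *
from workcell import ctrl, vision
print(where())
s=ctrl.state()
f=vision.grab_frame("wrist"); g=f["pixels"].max(2); cv2.imwrite("pics/w7.png",f["pixels"][:,:,::-1])
m=((g<45)*255).astype(np.uint8)[150:290,250:390]
n,l,st,ce=cv2.connectedComponentsWithStats(m)
for i in range(1,n):
    if st[i,4]>60: print(st[i]+[250,150,0,0,0],ce[i]+[250,150])
# predicted ball pixel for lever angles
Rc=R.from_quat(s["orientation"])
for th in (0,.1,.2,.3,.4):
    b=Rc.inv().apply(W(72-85*np.cos(th-.1745),-98,155+85*np.sin(th-.1745))-s["eef_pos"])
    q=TC[:,:3].T@(b-TC[:,3]); t=np.arctan2(np.hypot(q[0],q[1]),q[2]); print(th,(b*1000).round(1),q[:2]/np.hypot(q[0],q[1])*t*371.648+[319.1,239.9])
E
```

```text
time_s: 24.25
eef_pos: [0.5663, -0.0237, 0.2027]
orientation: [0.924, 0.104, 0.365, -0.039]
wrist_force: [0.3, 0.1, -0.3]
width: 0.348
finger_force: 0.0
[-68.3014 -98.1708 210.7767]
[302 234  33  33 631] [318.0571 251.9239]
0 [-6.8 -0.4 79.2] [319.8496 261.6392]
0.1 [-1.8 -0.4 72.3] [319.9215 257.5764]
0.2 [ 3.8 -0.3 65.9] [319.9973 251.9777]
0.3 [10.1 -0.3 60.2] [320.0762 244.7743]
0.4 [16.9 -0.3 55.1] [320.1568 235.9327]
```

Scaled: -0.02 m / 0.4 = -0.05, -0.187 rad / 3.1416 = -0.0595.

```bash
echo '[[[0, -0.0595, 0], [0, 0, -0.05], 0], [[0, -0.0595, 0], [0, 0, 0], 0], [[0, -0.056, 0], [0, 0, 0], 0], [[0, 0, 0], [0, 0, 0], 0]]' > next.json && python3 steer.py next.json 30
python3 -c "
from h import *
print(where());togo(W(-14,-98,205),.2)"
```

```text
time_s: 24.8
eef_pos: [0.5549, -0.0252, 0.2107]
orientation: [0.989, 0.112, 0.095, -0.011]
wrist_force: [0.2, 0.6, 0.3]
width: 0.011
finger_force: 0.0
[-74.3475 -97.1822 221.4795]
t 24.8 rotvec [-0.0018  0.0084  0.0024] | d now-axes [0.0562 0.001  0.0277] | d after-rot [0.056  0.0008 0.0281] | world [ 0.0591  0.0125 -0.0165] w 0.011 F [0.2354 0.5586 0.3297]
```

Scaled: 0.028 m / 0.4 = 0.07, 0.0145 m / 0.4 = 0.0363, 0.01 rad / 3.1416 = 0.0032.

```bash
echo '[[[0, 0.0032, 0], [0.07, 0.0013, 0.035], 0], [[0, 0, 0], [0.07, 0.0013, 0.035], 0], [[0, 0, 0], [-0.0075, 0, 0.0363], 0], [[0, 0, 0], [0, 0, 0], 0]]' > next.json && python3 steer.py next.json 30
python3 -c "
from h import *
print(where())"
echo '[[[0, 0, 0], [-0.003, 0, 0.015], 0], [[0, 0, 0], [0, 0, 0], 0]]' > next.json && python3 steer.py next.json
echo '[[[0, 0, 0], [-0.003, 0, 0.015], 0], [[0, 0, 0], [0, 0, 0], 0]]' > next.json && python3 steer.py next.json
python3 -c "
from h import *
print(where())"
```

```text
time_s: 25.3
eef_pos: [0.6113, -0.0136, 0.1793]
orientation: [0.989, 0.111, 0.101, -0.012]
wrist_force: [-0.8, 0.4, -0.1]
width: 0.006
finger_force: 0.0
[-16.9179 -98.2839 190.045 ]
time_s: 25.55
eef_pos: [0.6122, -0.0137, 0.1753]
orientation: [0.989, 0.11, 0.102, -0.011]
wrist_force: [-0.2, -1.0, 0.4]
width: 0.002
finger_force: 0.0
time_s: 25.8
eef_pos: [0.6125, -0.0137, 0.1689]
orientation: [0.989, 0.111, 0.102, -0.011]
wrist_force: [-0.1, -0.6, 0.5]
width: 0.003
finger_force: 0.0
[-15.7747 -98.6024 179.642 ]
```

Scaled: 0.004 m / 0.4 = 0.01, -0.0008 m / 0.4 = -0.002.

```bash
for i in 1; do echo '[[[0, 0, 0], [-0.002, 0, 0.01], 0], [[0, 0, 0], [0, 0, 0], 0]]' > next.json && python3 steer.py next.json; done
echo '[[[0, 0, 0], [-0.002, 0, 0.01], 0], [[0, 0, 0], [0, 0, 0], 0]]' > next.json && python3 steer.py next.json
echo '[[[0, 0, 0], [-0.0015, 0, 0.0075], 0], [[0, 0, 0], [0, 0, 0], 0]]' > next.json && python3 steer.py next.json
python3 -c "
from h import *
print(where())"
```

```text
time_s: 26.05
eef_pos: [0.6126, -0.0136, 0.1647]
orientation: [0.989, 0.111, 0.102, -0.012]
wrist_force: [-1.1, -0.3, 0.0]
width: 0.004
finger_force: 0.0
time_s: 26.3
eef_pos: [0.6126, -0.0135, 0.1606]
orientation: [0.989, 0.111, 0.102, -0.012]
wrist_force: [0.2, -0.7, 0.3]
width: 0.006
finger_force: 0.0
time_s: 26.55
eef_pos: [0.6129, -0.0136, 0.1587]
orientation: [0.989, 0.111, 0.102, -0.011]
wrist_force: [-3.2, 1.1, 5.7]
width: 0.006
finger_force: 3.3
[-15.3512 -98.598  169.4449]
```

Scaled: 0.0015 m / 0.4 = 0.0038, -0.0003 m / 0.4 = -0.0008.

```bash
echo '[[[0, 0, 0], [-0.0008, 0, 0.0038], 0], [[0, 0, 0], [0, 0, 0], 0]]' > next.json && python3 steer.py next.json
echo '[[[0, 0, 0], [-0.0008, 0, 0.0038], 0], [[0, 0, 0], [0, 0, 0], 0]]' > next.json && python3 steer.py next.json
python3 -c "
from h import *
print(where())"
```

```text
time_s: 26.8
eef_pos: [0.6131, -0.0136, 0.1583]
orientation: [0.988, 0.111, 0.103, -0.011]
wrist_force: [-8.3, -0.0, 15.7]
width: 0.005
finger_force: 8.6
time_s: 27.05
eef_pos: [0.6132, -0.0136, 0.158]
orientation: [0.988, 0.111, 0.103, -0.011]
wrist_force: [-13.7, 0.7, 26.4]
width: 0.003
finger_force: 14.1
[-15.089  -98.6997 168.7318]
```

Scaled: -0.06 m / 0.4 = -0.15, -0.05 m / 0.4 = -0.125.

```bash
echo '[[[0, 0, 0], [0, 0, -0.05], 0], [[0, 0, 0], [0, 0, -0.15], 0], [[0, 0, 0], [0, 0, -0.15], 0], [[0, 0, 0], [-0.125, 0, -0.075], 0], [[0, 0, 0], [-0.125, 0, 0], 0], [[0, 0, 0], [0, 0, 0], 0]]' > next.json && python3 steer.py next.json
python3 - <<'E'
from h import *
from workcell import ctrl, vision
s=ctrl.state(); f=vision.grab_frame("wrist"); g=f["pixels"].max(2)
Rc=R.from_quat(s["orientation"])
def px(X):
    b=Rc.inv().apply(X-s["eef_pos"]); q=TC[:,:3].T@(b-TC[:,3]); r=np.hypot(q[0],q[1]); return q[:2]/r*np.arctan2(r,q[2])*371.648+[319.1,239.9]
for th in (0,.1,.2): print(th,px(W(72-85*np.cos(th-.1745),-98,155+85*np.sin(th-.1745))))
print("crank exp",px(W(-121,-15.2,36)))
m=((g<45)*255).astype(np.uint8); n,l,st,ce=cv2.connectedComponentsWithStats(m)
for i in range(1,n):
    if 150<st[i,4]<2500: print(st[i],ce[i])
print(s["wrist_force"],s["time_s"])
E
```

```text
time_s: 27.8
eef_pos: [0.4815, -0.0433, 0.3019]
orientation: [0.989, 0.11, 0.103, -0.011]
wrist_force: [0.7, -0.1, 0.4]
width: 0.006
finger_force: 0.0
0 [319.1502 112.7978]
0.1 [319.1629 111.2041]
0.2 [319.1763 108.5934]
crank exp [249.0167 230.2647]
[  0   0  15  14 168] [5.9702 6.0357]
[220   0  56  21 591] [254.1658   6.132 ]
[  0  41  36  31 403] [14.7742 59.0422]
[ 59  57  33  80 957] [74.4013 97.1494]
[  28  202   24   84 1091] [ 38.4968 243.0999]
[315 373   9  34 230] [318.8174 389.1478]
[  20  444   49   36 1054] [ 44.0332 463.7732]
[ 568  444   51   36 1071] [594.1765 463.8189]
[ 0.7342 -0.0575  0.363 ] 27.8
```

```bash
python3 -c "
from workcell import ctrl, vision
print(ctrl.finish_job())"
```

```text
the job is handed in; nothing more can be done
None
```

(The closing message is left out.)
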